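# Dip-check the gear unit of the edge burnisher

### The arm

A 6-joint arm with a two-finger parallel gripper is mounted at the origin on a cart in front of the work surface, level with it; the furniture and walls round the work are solid. World frame = base frame: x ahead of the robot, y to its left, z up, the work surface at z = 0. Lengths are in mm, angles in rad, forces in N, time in s.
With the tool pointing down it reaches from about 350 to 975 mm from the base axis. Payload 7.1 kg.
Tool frame: the origin (TCP) lies at the very end of the fingers, on their centre line; the grasp point (between the pads) lies 19 mm behind it; z points along the fingers, y is the line along which they close (so a half turn about z gives the same grasp; the last joint's range is limited). The gripper opens to 88 mm and grips with 3 to 60 N. Pads are 20 mm wide; open, the fingers measure 115 mm over their backs; the gripper's body (75 mm by 178 mm) begins 61 mm behind the grasp point.
Start: joints at [1.144, 0.423, 1.63, -0, 1.089, -0.019], TCP at [247.837, 573.744, 222.675] pointing down, gripper open.
Joint ranges: [-3, 3], [-0.9, 2.11], [0.09, 2.58], [-1.31, 4.45], [0.11, 2.69], [-2.54, 2.54]. Speed limits (rad/s): [2.39, 2.39, 3.01, 3.14, 3.14, 3.14].

### API

Orientations are given as a rotation vector (axis times angle).
In Python, from workcell import get_obs, get_image, job, models gives the robot as it stands.
- The arm moves only by the tool jog_arm, never from a script. Its argument "increments" is one flat list of numbers, 7 for each row, row after row: the turn, a rotation vector about the tool's x, y, z in degrees, then the shift along the tool's x, y, z in mm, then the opening in per cent of the stroke, from 0 (shut) to 100 (fully open). A call has 1 to 12 rows; each row shifts and turns the commanded pose from where the row before left it, along the tool's axes as they then stand; what a row does not reach is not made up. A row lasts 1/8 s, in which the tool goes at most 62.5 mm and 10.7 degrees, less where a joint would pass 70% of its speed; a pose out of reach is approached as far as the arm can. A call is refused whole if a number of a shift passes 62.5 or a number of a turn 10.7, either way. A call with a gripper value outside its range is refused whole. The fingers move at their own pace and stop on an object; the grip force is fixed at half the most. Time passes only in rows, so rows that do not move let the fingers close. It gives the time, the measured TCP pose, the force, the opening and the grip force at its end, in the units of the state.
- get_obs(): the state, without advancing time (a new reading comes with each control period).
- get_image(name): name is "scene" or "top"; returns a dict with "pixels" (480x640x3 uint8, blue, green, red), "depth" (480x640 float32, mm along the optical axis (not along the pixel's ray), 0 where there is no reading), "fx", "fy", "cx", "cy" (pixels), "cam_to_world" (4x4, takes a point from camera to world coordinates). Camera axes: x right, y up, looking along -z (the intrinsics and any distortion apply to the point x, -y, -z); pixel columns grow to the right and rows downward; lengths in mm; the calibration is good to about 2 mm. A picture is of the moment at which its call begins.
- job.close_job(): hands the job in; it is judged then, once.
Trained networks look in the newest picture that a camera, given by its name, has taken for a name from the list of things; names that differ only in an ending like _2 or _b are one class to them, and where a whole thing is asked for, a point or a joint stands for the part that bears it (a point fixed in the world has none). Each returns a list of dicts, best first, with "p" (0 to 1); they miss things now and then, are a little off and sometimes report something else, mostly with a low value. They report only what shows in the picture. A call takes as long as a camera call. They do not tell look-alikes from the thing itself.
- models.look_for(target, camera): "centre" ([x, y, z] in mm, in world coordinates, good to about 4 mm: the middle of the surface that is visible of it).
- models.regions_of(target, camera): "region" (480x640 bool, what is visible of it).
The state is a dict: "t": time; "qpos": joint angles; "qvel": joint speeds; "joint_torque": joint torques, N m; "ee_pos": TCP position; "orientation": TCP orientation; "ft_force": force on the tool from outside, world axes, zero at the start; "moment": the same for the moment, N m; "width": finger opening in mm; "grasp_force": force on a finger pad.
Only numpy, scipy, OpenCV 4.12 (cv2) and the standard library are available. Lean on these libraries where they do the work, as an engineer would, in place of code of your own. Each camera call takes 0.05 s, during which the arm holds its last target. There are 200 camera calls.

### The job

Take the yellow-handled dipstick out of the wooden tool rest, push it down the sloping dip tube of the green edge burnisher until its collar sits on the rim of the tube, then draw it right out again. Finish still holding it, motionless in the air a good 15 cm above the bench and clear of the machine, level and with the marked face of its blade upward so that it can be read; do not put it down, and leave everything else as it lies.

Things in the scene. Friction and masses are not known exactly. Their poses are not given: they have to be found in the camera images.
- dipstick: Dipstick, about 90 g, 228 mm long. Origin: on its axis at the seating face of the steel collar (30 mm disc, from x = -6 mm to 0). x: along the rod to the tip; y: across; z: out of the marked face. Rod 9 mm thick to x = 100 mm, then a flat blade 8 x 4 mm with black level marks on its +z face. It starts marked face up in one notch of the tool rest, tip to the robot's left and 20 degrees downward.
- dipstick_tip (a point): Tip of the dipstick's blade, on its axis, at x = +140 mm of the dipstick.
- dipstick_handle (a point): Middle of the yellow handle, on the axis, at x = -50 mm of the dipstick. The handle is a rounded bar from x = -12 to -88 mm, with flat ribbed sides 20 mm apart along y, and 24 mm high along z. At the start it stands free beyond the high rail of the rest, about 83 mm above the bench.
- guide_tube: Steel dip tube with a yellow mouth, right side of the burnisher. Origin: centre of its rim, 135 mm up. x: down the bore, 45 degrees below level; y: level; z: upward, 45 degrees from vertical. Rim 33 mm outside, 26 mm inside, a funnel narrowing to a 14.6 mm bore at 20 mm depth; tube 64 mm long, then the hollow housing with room for the rod. The collar stops on the rim: then both origins meet and both x axes agree.
- burnisher: Bench edge burnisher, fixed: green gear housing 92 x 82 mm, 114 mm high; behind it a grey motor with black cowl (to x = +203 mm, 130 mm high), in front a grooved wooden spindle (to x = -114 mm, 85 mm high). Origin: on the bench under the middle of the gear housing; x away from the robot, y left, z up. The rim of the dip tube is at y = -85 mm.
- tool_rest: Wooden tool rest, fixed, 130 x 115 mm: a board with two comb rails, each with two open notches 12 mm wide at x = -35 and +35 mm; the tools lift straight out. Origin: on the bench under its middle; x away from the robot, y left, z up. High rail at y = -40 mm (top 68 mm), low rail at y = +40 mm (top 39 mm).
- hex_driver: Hex driver with a round red handle (25 mm thick, 80 mm long) and a dark 9 mm shank, lying in the other notch of the rest, same slope and direction. Origin: on its axis where shank and handle meet; x along the shank. Leave it alone.
- tin: Small round black tin with a white band round its lid, 66 mm across, 20 mm high, standing on the bench. Origin under its middle. Leave it alone.
- bone_folder: Bone folder, cream, flat, 21 x 146 x 8 mm, on the bench near its front edge. Origin under its middle. Leave it alone.
Things that resemble listed ones, but are neither listed nor needed, are in the scene too. What is shaped like the dipstick but pink is not meant.

How it is judged:
By the outcome, as a careful person would: the job done as asked, in the order asked, and still so for the second after the job is handed in, while the arm keeps its last pose, push and grip.
It also fails if it takes over 48 s, if anything falls off the work surface, if the arm or the gripper's body presses on something with over 40 N, if the wrist force passes 120 N, or if a joint passes its speed limit or range.

## Working session

There is one attempt and no reset: what is moved stays moved. The work goes in short steps, Python scripts to look and compute and a tool call to move; the robot and the scene stay as the last step left them, time stands still between calls to the robot, and variables do not carry over. Pictures are saved under pics/ and viewed, at most 10 in all, crops included, and the job is handed in when it is done.

Besides the shell and the picture viewer there is one more tool, called after "Call:" by a JSON object that holds its "name" and its "arguments". jog_arm: Moves the arm, as the interface text tells. Its arguments: {"type":"object","properties":{"increments":{"type":"array"}},"required":["increments"]}

```bash
ls; mkdir -p pics
cat > h.py <<'E'
import numpy as np, cv2
from workcell import get_obs,get_image,job,models
from scipy.spatial.transform import Rotation as R
def world(im,mask=None):
    d=im['depth'];v,u=np.indices(d.shape)
    p=np.stack([(u-im['cx'])/im['fx']*d,-(v-im['cy'])/im['fy']*d,-d],-1)
    T=np.array(im['cam_to_world']);return p@T[:3,:3].T+T[:3,3]
E
python3 - <<'E'
from h import *
np.set_printoptions(precision=1,suppress=True)
for c in ('scene','top'):
    im=get_image(c);cv2.imwrite(f'pics/{c}0.png',im['pixels']);np.savez(f'{c}0.npz',**im);print(c,[k for k in im if k not in('pixels','depth')],np.array(im['cam_to_world']))
    for t in ['dipstick','dipstick_tip','dipstick_handle','guide_tube','burnisher','tool_rest','hex_driver']:
        print(t,[(round(r['p'],2),np.array(r['centre'])) for r in models.look_for(t,c)])
print(get_obs())
E
```

```text
pics
scene ['fx', 'fy', 'cx', 'cy', 'cam_to_world'] [[ -0.9   0.4  -0.3 251.9]
 [ -0.5  -0.7   0.6 376.3]
 [  0.    0.6   0.8 883.1]
 [  0.    0.    0.    1. ]]
dipstick [(0.85, array([ 730.8, -436.5,   19.1])), (0.62, array([ 421.5, -320.3,   78.4]))]
dipstick_tip [(0.87, array([ 732.8, -437.2,   21.2])), (0.85, array([ 417.9, -318. ,   77.4]))]
dipstick_handle [(0.85, array([ 730.9, -438.4,   19.4])), (0.74, array([ 414.9, -317.4,   72.1]))]
guide_tube [(0.59, array([ 650.6, -140.1,  125.6])), (0.42, array([ 423.2, -322. ,   78.7])), (0.34, array([395.9, -16.9,   6.9]))]
burnisher [(0.58, array([681.6, -38.6,  91.8]))]
tool_rest [(0.91, array([ 439.3, -264.4,   21.6]))]
hex_driver [(0.89, array([ 484.6, -302.2,   74.6])), (0.59, array([680.6, -38.6,  89.9]))]
top ['fx', 'fy', 'cx', 'cy', 'cam_to_world'] [[  -0.     1.    -0.1  490. ]
 [  -1.    -0.     0.  -189.5]
 [   0.     0.1    1.  1127.3]
 [   0.     0.     0.     1. ]]
dipstick [(0.98, array([ 730.2, -443.4,   21.9])), (0.81, array([ 418.3, -334.4,   83.4]))]
dipstick_tip [(0.93, array([ 421. , -331.6,   83.4])), (0.85, array([ 728.3, -443. ,   26.4]))]
dipstick_handle [(0.87, array([ 423.9, -330.2,   78.3])), (0.84, array([ 726.2, -441.7,   31.7]))]
guide_tube [(0.51, array([ 647.9, -153.5,  120.6]))]
burnisher [(0.7, array([690.8, -72.8, 104.2]))]
tool_rest [(0.74, array([ 439.2, -258.2,    8.7]))]
hex_driver [(0.71, array([ 484.5, -316.7,   81.2]))]
{'t': 0.8, 'qpos': array([ 1.1,  0.4,  1.6,  0. ,  1.1, -0. ]), 'qvel': array([ 0., -0., -0.,  0.,  0., -0.]), 'joint_torque': array([ -0. , -54.5, -27.4,   0.1,   0. ,   0. ]), 'ee_pos': array([247.8, 573.8, 222.7]), 'orientation': array([0.6, 3.1, 0. ]), 'ft_force': array([-0.2,  0.1, -0.4]), 'moment': array([-0., -0., -0.]), 'grasp_force': 0.0, 'width': 87.91825410972467}
```

View pics/top0.png

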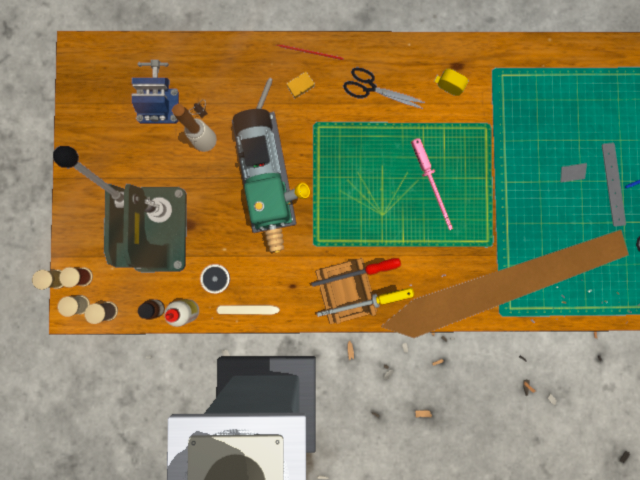

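View pics/scene0.png

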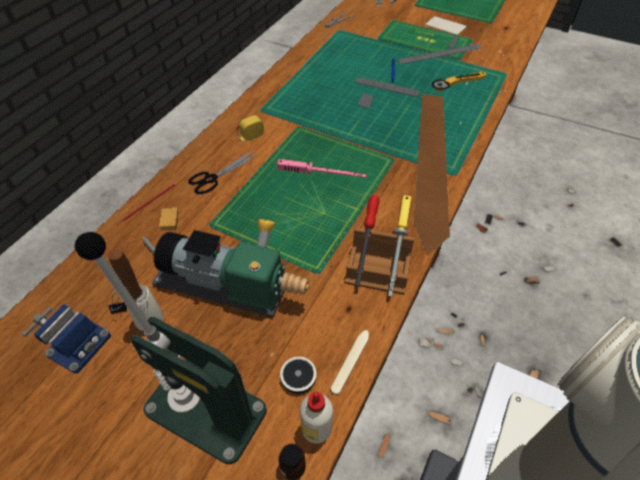

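Run:
```python
from h import *
np.set_printoptions(precision=1,suppress=True)
tiles=[]
for c,boxes in (('top',[(225,100,325,260),(305,240,425,330)]),('scene',[(140,200,320,320),(335,180,425,310)])):
    im=dict(np.load(f'{c}0.npz'));P=world(im);px=im['pixels']
    hsv=cv2.cvtColor(px,cv2.COLOR_BGR2HSV)
    yel=cv2.inRange(hsv,(22,130,110),(34,255,255))>0
    for (x0,y0,x1,y1) in boxes:
        t=cv2.resize(px[y0:y1,x0:x1],(400,300),interpolation=cv2.INTER_CUBIC);tiles.append(t)
    X=P[...,0];Y=P[...,1];Z=P[...,2]
    h=yel&(Z>50)&(X<500)&(X>350)&(abs(Y+330)<80)
    q=P[h];m=q.mean(0);u=np.linalg.svd(q-m)[2][0];u*=np.sign(u[1])
    s=(q-m)@u;print(c,'handle n',len(q),'mean',m,'dir',u,'yaw',np.degrees(np.arctan2(u[1],u[0])),'pitch',np.degrees(np.arcsin(u[2])),'ext',s.min(),s.max())
    r=yel&(Z>90)&(Z<165)&(abs(X-645)<60)&(abs(Y+150)<60)
    q=P[r];print('rim n',len(q),'mean',q.mean(0),'min',q.min(0),'max',q.max(0))
    v,w=np.nonzero(r);print(' px',w.min(),w.max(),v.min(),v.max(),w.mean(),v.mean())
    np.save(f'rim_{c}.npy',q)
    # housing green top
    g=(cv2.inRange(hsv,(50,60,30),(85,255,255))>0)&(Z>100)&(Z<125)&(X>580)&(X<780)&(abs(Y+80)<80)
    q=P[g];print('green top',len(q),q.mean(0),np.median(q[:,2]))
    if len(q)>10: print(cv2.minAreaRect(q[:,:2].astype(np.float32)))
    # rest
    w=(Z>3)&(Z<75)&(X>360)&(X<520)&(Y>-320)&(Y<-190)
    print('rest',w.sum(),cv2.minAreaRect(P[w][:,:2].astype(np.float32)))
cv2.imwrite('pics/crops.png',np.vstack([np.hstack(tiles[:2]),np.hstack(tiles[2:])]))
```

```text
top handle n 352 mean [ 429.  -357.9   91.9] dir [-0.2  0.9 -0.3] yaw 105.04617404877932 pitch -19.69067489076445 ext -38.77367341435456 44.08241219105282
rim n 181 mean [ 653.2 -158.2  129.5] min [ 636.4 -172.7  113.2] max [ 669.3 -143.3  147.4]
 px 295 309 183 198 302.0718232044199 190.61878453038673
green top 1614 [639.7 -80.  111.8] 112.42166600108027
((649.3555908203125, -77.02749633789062), (129.0975799560547, 81.26136016845703), 11.018675804138184)
rest 2822 ((439.756591796875, -255.563720703125), (128.7092742919922, 156.9167022705078), 89.81609344482422)
scene handle n 266 mean [ 428.2 -355.    93.4] dir [-0.2  0.9 -0.4] yaw 105.44594783523169 pitch -20.50538309711552 ext -38.78932586217091 36.10099070720825
rim n 20 mean [ 657.  -158.5  134.8] min [ 639.5 -171.4  123.6] max [ 668.5 -143.   147.4]
 px 258 274 220 229 264.5 222.2
green top 1704 [638.  -72.7 112.1] 113.4026090215649
((638.2974853515625, -75.1911849975586), (117.99945068359375, 113.19762420654297), 56.108726501464844)
rest 3526 ((440.3568420410156, -254.94277954101562), (157.4779510498047, 129.81201171875), 0.038294654339551926)
```

View pics/crops.png

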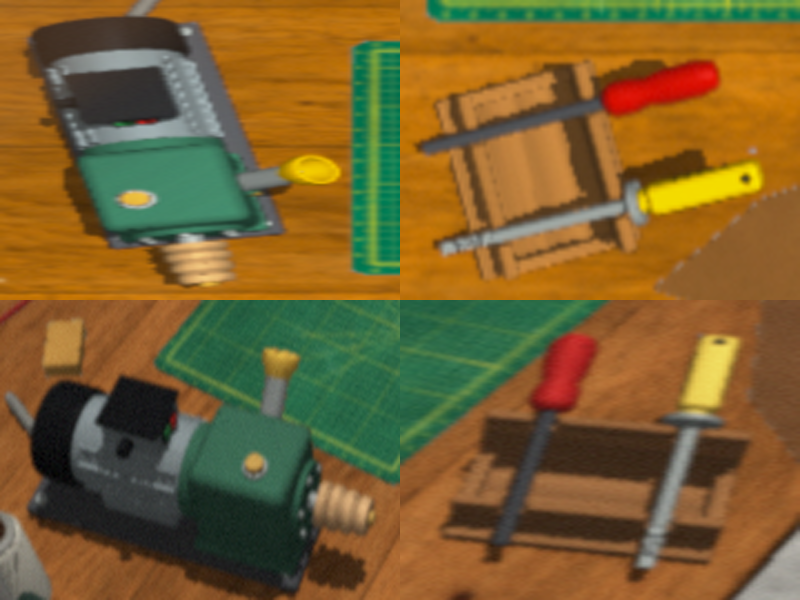

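Run:
```python
from h import *
from scipy.optimize import least_squares
np.set_printoptions(precision=2,suppress=True)
def ax(psi,pitch):
    x=np.array([np.cos(psi)*np.cos(pitch),np.sin(psi)*np.cos(pitch),-np.sin(pitch)])
    y=np.array([-np.sin(psi),np.cos(psi),0]);return np.stack([x,y,np.cross(x,y)],1)
def tube(p,q):
    M=ax(p[3],np.pi/4);l=(q-p[:3])@M;d=l[:,0];r=np.hypot(l[:,1],l[:,2])
    cone=abs(r-(13-d*5.7/20))*.96; rim=np.hypot(d,np.maximum(0,np.maximum(13-r,r-16.5))); out=np.hypot(r-16.5,np.minimum(d,0))
    return np.minimum(np.minimum(np.where(d>-1,cone,99),rim),out)
for c in('top','scene'):
    q=np.load(f'rim_{c}.npy')
    for z in (135,None):
        f=lambda p:np.r_[tube(p if z is None else [p[0],p[1],135,p[3]],q),(p[2]-135)*.5,(p[3]-np.radians(102))*5]
        s=least_squares(f,[653,-160,135,np.radians(102)],loss='soft_l1');print(c,s.x,np.degrees(s.x[3]),s.cost/len(q))
im=dict(np.load('top0.npz'));P=world(im);Z=P[...,2];hsv=cv2.cvtColor(im['pixels'],cv2.COLOR_BGR2HSV)
g=(cv2.inRange(hsv,(50,60,30),(85,255,255))>0)&(Z>95)&(Z<118)&(P[...,0]<690)&(P[...,0]>580)&(abs(P[...,1]+80)<60)
q=P[g];q=q.astype(np.float32);hl=cv2.convexHull(q[:,:2])
print('housing',cv2.minAreaRect(q[:,:2]),cv2.minAreaRect(P[(Z>108)&(Z<118)&(abs(P[...,1]+80)<50)&(abs(P[...,0]-640)<46)][:,:2].astype(np.float32)))
# motor axis: points of the whole machine
m=(Z>40)&(abs(P[...,1]+80)<100)&(P[...,0]>520)&(P[...,0]<860)&~((P[...,1]<-125)&(P[...,0]<700))
w=P[m];u=np.linalg.svd(w[:,:2]-w[:,:2].mean(0),full_matrices=False)[2][0];print('machine yaw',np.degrees(np.arctan(u[1]/u[0])))
# dipstick: model fit  handle & rod
h=(cv2.inRange(hsv,(22,130,110),(34,255,255))>0)&(Z>50)&(P[...,0]<500)&(P[...,0]>350)&(abs(P[...,1]+330)<80)
q=P[h];m=q.mean(0)
for yaw in (105,):
    M=ax(np.radians(yaw),np.radians(20));l=(q-m)@M
    print('handle local pct',np.percentile(l,[0,2,50,98,100],axis=0));
    for z0 in(-10,):
      t=P[(abs((P-m)@M)[...,1]<14)&(abs(((P-m)@M)[...,2]+8)<25)];lt=(t-m)@M
      for a in range(30,200,10):
        k=(lt[:,0]>a)&(lt[:,0]<=a+10)
        if k.any():print(a,k.sum(),lt[k][:,1].mean(),lt[k][:,2].max(),np.percentile(lt[k][:,1],[2,98]))
for y0 in range(600,-500,-100):
    k=(P[...,1]<y0)&(P[...,1]>y0-100)&(P[...,0]>150)&(P[...,0]<600);print(y0,np.percentile(Z[k],99.9) if k.any() else None,end=';')
print('handle mean',m, get_obs()['orientation'])
```

```text
top [ 653.24 -164.95  135.      1.51] 86.78256361793946 0.6167542934491651
top [ 650.98 -162.24  134.71    1.8 ] 103.27619468976864 0.8191295196565577
scene [ 654.43 -161.57  135.      1.75] 100.13252040193699 0.46322223714576616
scene [ 654.14 -160.92  136.07    1.75] 100.53983510208147 0.37714851867234145Traceback (most recent call last):
  File "<stdin>", line 18, in <module>
cv2.error: OpenCV(4.12.0) /io/opencv/modules/imgproc/src/convhull.cpp:143: error: (-215:Assertion failed) total >= 0 && (depth == CV_32F || depth == CV_32S) in function 'convexHull'
```

```bash
cat >> h.py <<'E'
def ax(psi,pitch):
    psi,pitch=np.radians([psi,pitch])
    x=np.array([np.cos(psi)*np.cos(pitch),np.sin(psi)*np.cos(pitch),-np.sin(pitch)])
    y=np.array([-np.sin(psi),np.cos(psi),0]);return np.stack([x,y,np.cross(x,y)],1)
E
python3 - <<'E'
from h import *
np.set_printoptions(precision=1,suppress=True)
im=dict(np.load('top0.npz'));P=world(im).astype(np.float32);Z=P[...,2];hsv=cv2.cvtColor(im['pixels'],cv2.COLOR_BGR2HSV)
C=np.ascontiguousarray
def rect(m):print(m.sum(),cv2.minAreaRect(C(P[m][:,:2])))
near=(abs(P[...,1]+80)<60)&(P[...,0]>580)
G=(cv2.inRange(hsv,(50,60,20),(90,255,255))>0)
rect(G&near&(Z>95)&(Z<118)&(P[...,0]<690));rect(G&near&(Z>108)&(Z<118)&(P[...,0]<690))
m=(Z>50)&(abs(P[...,1]+60)<100)&(P[...,0]>500)&(P[...,0]<860)&~((P[...,1]<-118)&(P[...,0]<720))
rect(m)
h=(cv2.inRange(hsv,(22,130,110),(34,255,255))>0)&(Z>50)&(P[...,0]<500)&(P[...,0]>350)&(abs(P[...,1]+330)<80)
q=P[h];m=q.mean(0);M=ax(105,20);l=(q-m)@M
print('handle',m,np.percentile(l,[0,2,50,98,100],axis=0))
L=(P-m)@M;lt=L[(abs(L[...,1])<14)&(abs(L[...,2]+8)<25)]
for a in range(30,200,10):
    k=(lt[:,0]>a)&(lt[:,0]<=a+10)
    if k.any():
        k2=k&(lt[:,2]>lt[k][:,2].max()-6);print(a,k2.sum(),lt[k2][:,1].mean(),lt[k][:,2].max())
for y0 in range(600,-500,-100):
    k=(P[...,1]<y0)&(P[...,1]>y0-100)&(P[...,0]>150)&(P[...,0]<600);print(y0,np.percentile(Z[k],99.9) if k.any() else None,end=';')
print(R.from_rotvec(get_obs()['orientation']).as_matrix())
E
```

```text
1630 ((640.0348510742188, -81.6417007446289), (109.76731872558594, 86.97884368896484), 10.476751327514648)
1385 ((639.9765014648438, -78.60076904296875), (96.34150695800781, 80.86426544189453), 11.772977828979492)
4664 ((680.6493530273438, -70.6981201171875), (316.2603759765625, 83.78238677978516), 10.785070419311523)
handle [ 429.  -357.9   91.9] [[-38.8  -9.3 -18.4]
 [-37.3  -8.9 -12.3]
 [ -0.9  -0.1   0.6]
 [ 41.5  10.    5.5]
 [ 44.1  11.1   6.6]]
30 26 1.0129972019811313 3.294409452816411
40 24 0.9360520932694639 6.86435690124573
50 20 -0.5618184246214091 0.16873770196768803
60 27 1.1603922696413032 -2.915090112700787
70 13 1.0616126077831711 -1.1472617182594134
80 14 0.9104939788922275 -2.9254423932920335
90 15 1.2892222171935155 -3.252274592881302
100 18 0.83050908775424 -3.9122007039876845
110 15 1.3229880412134611 -3.2398629871453912
120 15 0.6600137300065818 -3.4341332874354515
130 18 1.1840010570335078 -3.427804762125693
140 33 1.4492984936024165 -1.2310785163668474
150 10 0.8890153994805592 -3.348700708508931
160 11 1.0777597396010234 -3.254436762892454
170 14 0.9577947959575105 -5.922851083010251
180 15 1.0996360148396391 -6.512983062290916
190 18 -1.4773232345120806 -20.310580755120753
600 -706.5425;500 67.63619;400 72.51994;300 251.12633;200 253.71445;100 103.86859;0 115.92234;-100 1127.3083;-200 75.47842;-300 105.85645;-400 10.842755;[[-0.9  0.4  0. ]
 [ 0.4  0.9  0. ]
 [ 0.   0.  -1. ]]
```

```bash
cat >> h.py <<'E'
def plan(wps,dec=0,grip=100,p=None,M=None,vmax=58):
    """wps: list of (pos, Rot matrix or None); prints rows in the tool frame, tracking the rounding"""
    if p is None:
        o=get_obs();p=np.array(o['ee_pos']);M=R.from_rotvec(o['orientation']).as_matrix()
    for pt,Mt in wps:
        pt=np.array(pt,float);Mt=M if Mt is None else Mt
        a=np.degrees(np.linalg.norm(R.from_matrix(M.T@Mt).as_rotvec()))
        n=int(max(np.ceil(np.linalg.norm(pt-p)/vmax),np.ceil(a/9.5),1))
        for k in range(n,0,-1):
            t=np.round(np.degrees(R.from_matrix(M.T@Mt).as_rotvec())/k,max(dec,1))
            s=np.round(M.T@(pt-p)/k,dec)
            print(','.join(f'{v:g}' for v in [*t,*s,grip]),end=',  \n')
            p=p+M@s;M=M@R.from_rotvec(np.radians(t)).as_matrix()
        print('--',n,p)
    return p,M
def tool(D):return np.stack([D[:,0],-D[:,1],-D[:,2]],1)
E
python3 - <<'E'
from h import *
o=get_obs();M=R.from_rotvec(o['orientation']).as_matrix()
T=tool(ax(105,20))
plan([((248,574,400),None),((450,300,420),None),((460,0,420),None),((421,-333,300),T)])
E
```

```text
0,0,0,-0,0,-44,100,  
0,0,0,-0,0,-44,100,  
0,0,0,-0,0,-45,100,  
0,0,0,-0,0,-44,100,  
-- 4 [247.82116356 573.74957768 399.71410091]
0,0,0,-49,-29,-3,100,  
0,0,0,-49,-28,-3,100,  
0,0,0,-49,-29,-4,100,  
0,0,0,-49,-28,-3,100,  
0,0,0,-49,-29,-4,100,  
0,0,0,-49,-28,-3,100,  
-- 6 [449.900928   300.17830506 419.70228754]
0,0,0,-21,-45,-0,100,  
0,0,0,-21,-45,-0,100,  
0,0,0,-22,-45,-0,100,  
0,0,0,-21,-46,-0,100,  
0,0,0,-22,-45,-0,100,  
0,0,0,-21,-46,-0,100,  
-- 6 [ 4.59538881e+02 -2.79860993e-01  4.19684374e+02]
1.3,-2.7,7.3,-14,-46,17,100,  
1.3,-2.7,7.3,-19,-43,19,100,  
1.3,-2.6,7.3,-23,-40,21,100,  
1.3,-2.7,7.3,-27,-37,23,100,  
1.3,-2.6,7.3,-30,-32,25,100,  
1.3,-2.7,7.3,-33,-28,27,100,  
1.2,-2.6,7.3,-35,-23,29,100,  
-- 7 [ 421.34719097 -333.43620537  299.91030183]
```

Call:
{"name": "jog_arm", "arguments": {"increments": [0,0,0,0,0,-44,100,0,0,0,0,0,-44,100,0,0,0,0,0,-45,100,0,0,0,0,0,-44,100,0,0,0,-49,-29,-3,100,0,0,0,-49,-28,-3,100,0,0,0,-49,-29,-4,100,0,0,0,-49,-28,-3,100,0,0,0,-49,-29,-4,100,0,0,0,-49,-28,-3,100]}}

```text
t: 2.05
ee_pos: [450.7, 298.6, 420.1]
orientation: [0.636, 3.076, 0.001]
ft_force: [1.1, -0.5, 0.2]
width: 87.9
grasp_force: 0.0
```

Call:
{"name": "jog_arm", "arguments": {"increments": [0,0,0,-21,-45,0,60,0,0,0,-21,-45,0,60,0,0,0,-22,-45,0,60,0,0,0,-21,-46,0,60,0,0,0,-22,-45,0,60,0,0,0,-21,-46,0,60,1.3,-2.7,7.3,-14,-46,17,60,1.3,-2.7,7.3,-19,-43,19,60]}}

```text
t: 3.05
ee_pos: [448.9, -97.3, 385.4]
orientation: [1.001, 2.886, -0.098]
ft_force: [0.2, -0.7, -0.2]
width: 52.8
grasp_force: 0.0
```

Run:
```python
from h import *
T=tool(ax(105,20));print(get_obs()['qpos'])
c=T[:,2]; g=np.array([430.6,-367,66])
plan([(g-c*100,T),(g-c*30,T)],grip=55)
```

```text
[-0.18826348 -0.03576383  1.82750198 -0.07927176  1.2756591  -1.07130297]
1.1,-2.2,6,-17,-32,41,55,  
1.1,-2.2,6,-19,-30,42,55,  
1.1,-2.2,6.1,-20,-27,43,55,  
1.1,-2.2,6,-21,-24,44,55,  
1,-2.1,6.1,-21,-21,46,55,  
1.1,-2.2,6,-22,-18,46,55,  
-- 6 [ 421.76546695 -333.60092202  160.33829735]
-0,0,0,-0,-0,35,55,  
-0,0,0,-0,-0,35,55,  
-- 2 [ 427.93725191 -356.77522267   94.57462303]
```

Call:
{"name": "jog_arm", "arguments": {"increments": [1.1,-2.2,6,-17,-32,41,55,1.1,-2.2,6,-19,-30,42,55,1.1,-2.2,6.1,-20,-27,43,55,1.1,-2.2,6,-21,-24,44,55,1.0,-2.1,6.1,-21,-21,46,55,1.1,-2.2,6,-22,-18,46,55,0,0,0,0,0,0,55,0,0,0,0,0,0,55]}}

```text
t: 4.05
ee_pos: [423.0, -331.5, 160.7]
orientation: [1.729, 2.267, -0.306]
ft_force: [0.2, -0.3, 0.0]
width: 48.7
grasp_force: 0.0
```

Run:
```python
from h import *
T=tool(ax(105,20));o=get_obs();print(o['qpos'],o['ee_pos'])
c=T[:,2]; g=np.array([430.6,-367,66])
plan([(g-c*100,T),(g-c*30,T),(g,T)],grip=55)
im=get_image('top');cv2.imwrite('pics/t1.png',cv2.resize(im['pixels'][220:340,300:460],(640,480),interpolation=cv2.INTER_CUBIC))
```

```text
[-0.5517588   0.30517003  2.05087169 -0.44575392  0.57392437 -0.4685883 ] [ 422.9814891  -331.49444867  160.731215  ]
-0,-0.1,0.3,-2,-2,1,55,  
-- 1 [ 421.63874776 -334.16506798  160.47658154]
-0,0,0,0,0,35,55,  
-0,0,0,0,0,35,55,  
-- 2 [ 427.83731373 -357.3134956    94.7063141 ]
-0,0,0,0,0,30,55,  
-- 1 [ 430.493842   -367.23425029   66.51905663]
```

View pics/t1.png

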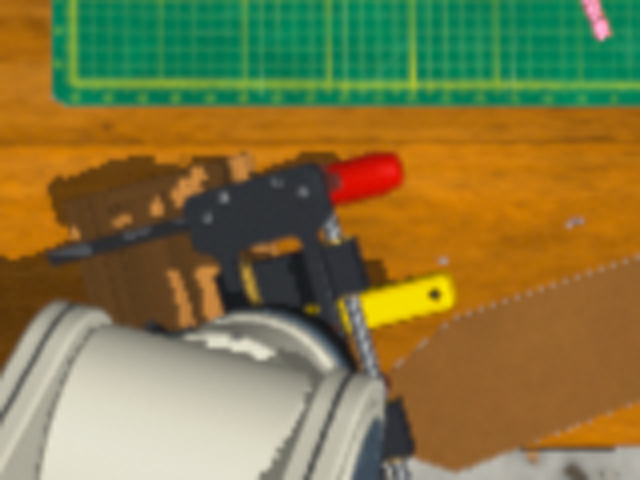

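Call:
{"name": "jog_arm", "arguments": {"increments": [0,-0.1,0.3,-2,-2,1,55,0,0,0,0,0,35,55,0,0,0,0,0,35,55,0,0,0,0,0,15,55,0,0,0,0,0,15,55,0,0,0,0,0,0,55]}}

```text
t: 4.85
ee_pos: [430.1, -367.4, 65.7]
orientation: [1.734, 2.26, -0.307]
ft_force: [-0.3, -0.3, 0.1]
width: 48.5
grasp_force: 0.0
```

Call:
{"name": "jog_arm", "arguments": {"increments": [0,0,0,0,0,0,0,0,0,0,0,0,0,0,0,0,0,0,0,0,0,0,0,0,0,0,0,0,0,0,0,0,0,0,0]}}

```text
t: 5.48
ee_pos: [430.4, -367.5, 66.2]
orientation: [1.734, 2.259, -0.306]
ft_force: [-0.7, 0.6, 1.1]
width: 19.5
grasp_force: 29.8
```

Call:
{"name": "jog_arm", "arguments": {"increments": [0,0,0,-3.4,0,-9.4,0,0,0,0,-6.8,0,-18.8,0,0,0,0,-10.3,0,-28.2,0,0,0,0,-13.7,0,-37.6,0,0,0,0,-13.7,0,-37.6,0,0,0,0,-13.7,0,-37.6,0]}}

```text
t: 6.22
ee_pos: [429.7, -366.8, 247.6]
orientation: [1.734, 2.261, -0.306]
ft_force: [0.6, -0.2, -1.3]
width: 19.8
grasp_force: 29.8
```

Run:
```python
from h import *
D=ax(100.8,45);T=tool(D);o=get_obs();print(o['ee_pos'],o['width'])
rim=np.array([653,-161.3,135])
def tcp(d):return rim+D@[-50-d,0,-19]
print(tcp(170),tcp(0))
p,M=plan([((480,-420,300),None),(tcp(170),T)],grip=0,vmax=40)
```

```text
[ 429.65649915 -366.7733597   247.60981715] 19.813199401409186
[ 684.66716497 -327.30509228  277.12846302] [ 662.14240328 -209.22615635  156.92031022]
0,0,0,-26,12,-9,0,  
0,0,0,-26,11,-9,0,  
0,0,0,-26,12,-9,0,  
-- 3 [ 480.08664073 -419.60088474  299.61033078]
0.4,-4.2,0.6,7,37,1,0,  
0.4,-4.2,0.6,7,37,1,0,  
0.4,-4.2,0.6,8,37,-0,0,  
0.4,-4.1,0.6,8,37,-1,0,  
0.3,-4.2,0.6,9,36,-2,0,  
0.4,-4.1,0.6,8,36,-3,0,  
-- 6 [ 684.36997238 -327.37260005  277.71417471]
```

Call:
{"name": "jog_arm", "arguments": {"increments": [0,0,0,-26,12,-9,0,0,0,0,-26,11,-9,0,0,0,0,-26,12,-9,0,0.4,-4.2,0.6,7,37,1,0,0.4,-4.2,0.6,7,37,1,0,0.4,-4.2,0.6,8,37,0,0,0.4,-4.1,0.6,8,37,-1,0,0.3,-4.2,0.6,9,36,-2,0,0.4,-4.1,0.6,8,36,-3,0,0,0,0,0,0,0,0,0,0,0,0,0,0,0]}}

```text
t: 7.6
ee_pos: [684.1, -328.0, 276.0]
orientation: [1.568, 1.895, -0.651]
ft_force: [0.3, -0.5, -1.1]
width: 19.6
grasp_force: 29.9
```

Run:
```python
from h import *
np.set_printoptions(precision=2,suppress=True)
o=get_obs();p=o['ee_pos'];M=R.from_rotvec(o['orientation']).as_matrix();D=tool(M)  # involutive: dipstick axes if held squarely
print(o['qpos'],p,'err',(D.T@ax(100.8,45)))
org=p-M@[0,0,19]+M@[50,0,0]
def proj(im,X):
    T=np.array(im['cam_to_world']);c=(X-T[:3,3])@T[:3,:3];return np.stack([im['cx']-im['fx']*c[...,0]/c[...,2],im['cy']+im['fy']*c[...,1]/c[...,2]],-1)
tiles=[]
for c in('top','scene'):
    im=get_image(c);np.savez(f'{c}1.npz',**im)
    P=world(im);L=(P-org)@D;k=(abs(L[...,1])<20)&(abs(L[...,2])<20)&(L[...,0]>-95)&(L[...,0]<150)&(im['depth']>0)
    l=L[k]
    for a in range(-90,150,15):
        b=(l[:,0]>a)&(l[:,0]<=a+15)
        if b.any():print(c,a,b.sum(),'y',np.percentile(l[b][:,1],[5,50,95]),'z',np.percentile(l[b][:,2],[5,50,95]))
    px=im['pixels'];u=proj(im,org+D@[40,0,0]).astype(int)
    x0=int(np.clip(u[0]-60,0,520));y0=int(np.clip(u[1]-45,0,390))
    t=cv2.resize(px[y0:y0+90,x0:x0+120],(800,600),interpolation=cv2.INTER_CUBIC)[:, :]
    s=800/120
    for X in (np.array([0,0,0]),np.array([140,0,0]),np.array([60,0,0])):
        q=(proj(im,org+D@X)-[x0-.5,y0-.5])*s;cv2.circle(t,tuple(q.astype(int)),4,(255,0,255),1)
    for d in (0,):
        q=(proj(im,np.array([653,-161.3,135.]))-[x0-.5,y0-.5])*s;cv2.circle(t,tuple(q.astype(int)),5,(255,0,0),2)
    tiles.append(cv2.resize(t,(600,450)))
tiles=[cv2.resize(t,(533,400)) for t in tiles]
cv2.imwrite('pics/hand1.png',cv2.resize(np.hstack(tiles),(800,300)))
for i,t in enumerate(tiles):cv2.imwrite(f'pics/hand1_{i}.png',t)
```

```text
[-0.19  0.51  1.59 -0.94  0.95  0.16] [ 684.1  -327.96  276.03] err [[ 1.  0.  0.]
 [-0.  1.  0.]
 [-0. -0.  1.]]
top -90 136 y [-5.47  3.83 11.64] z [-7.67  5.91 10.6 ]
top -75 188 y [-15.63   5.07  19.27] z [-12.4    8.35  17.01]
top -60 101 y [-10.92  -0.94  12.34] z [ 1.22  9.18 16.01]
top -45 26 y [-8.53 -5.49  3.44] z [ 6.59  8.87 13.19]
top -30 2 y [-8.   -6.98 -5.97] z [5.53 7.66 9.79]
top -15 3 y [-11.83 -11.53  -9.78] z [-4.15 -2.36 -0.59]
top 120 19 y [-2.42  1.82  4.84] z [-1.93  0.08  1.74]
top 135 9 y [-1.18  1.91  4.86] z [-1.49 -0.73  1.68]
scene -30 53 y [-6.93  4.14 11.1 ] z [-4.53  9.29 11.9 ]
scene -15 93 y [-8.71  3.52 14.4 ] z [-2.83  7.52 13.62]
scene 0 35 y [-2.83  1.47  4.99] z [-0.96  2.2   4.46]
scene 15 35 y [-3.01  1.57  4.88] z [-1.14  1.53  6.1 ]
scene 30 34 y [-2.96  1.09  4.9 ] z [-0.73  1.76  4.14]
scene 45 35 y [-3.27  1.19  4.83] z [-1.2   2.22  4.34]
scene 60 35 y [-3.5   1.59  4.1 ] z [-2.56  2.    5.69]
scene 75 34 y [-3.29  1.7   4.24] z [-1.84  2.6   6.31]
scene 90 32 y [-3.08  0.91  4.4 ] z [-1.45  1.41  5.51]
scene 105 30 y [-3.78  0.17  3.4 ] z [-2.82 -0.07  2.84]
scene 120 30 y [-3.35  0.42  3.55] z [-3.63  0.48  3.05]
scene 135 9 y [-3.54 -1.4   2.87] z [-2.94 -0.37  1.76]
```

View pics/hand1.png

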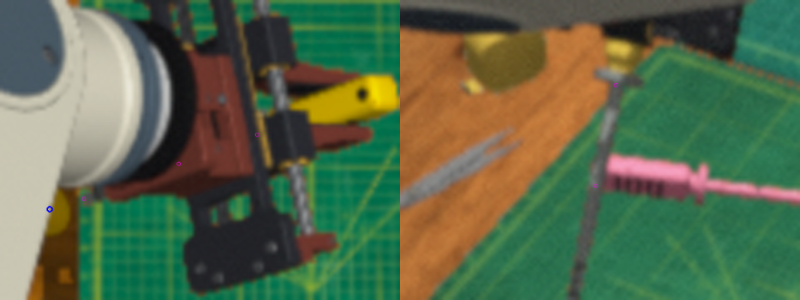

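Run:
```python
from h import *
D=ax(100.8,45);T=tool(D);rim=np.array([653.7,-161.3,135])
def tcp(d):return rim+D@[-50-d,-0.5,-19]
plan([(tcp(170),T),(tcp(130),T)],dec=1,grip=0,vmax=20)
```

```text
-0.1,0,-0.1,0.6,2.2,-1.1,0,  
-- 1 [ 685.80662787 -327.20416819  277.14091574]
-0,0,0,20,0,0,0,  
-0,0,0,20,0.1,0,0,  
-- 2 [ 680.57909795 -299.41516902  248.84861191]
```

Call:
{"name": "jog_arm", "arguments": {"increments": [-0.1,0,-0.1,0.6,2.2,-1.1,0,0,0,0,10,0,0,0,0,0,0,10,0,0,0,0,0,0,10,0,0,0,0,0,0,10,0,0,0,0,0,0,5,0,0,0,0,0,0,5,0,0,0,0,0,0,0,0,0,0]}}

```text
t: 8.7
ee_pos: [680.1, -291.5, 240.9]
orientation: [1.565, 1.896, -0.65]
ft_force: [-0.9, 1.0, -1.1]
width: 20.0
grasp_force: 29.9
```

Run:
```python
from h import *
np.set_printoptions(precision=2,suppress=True)
im=get_image('scene');cv2.imwrite('pics/ins1.png',cv2.resize(im['pixels'][160:260,200:340],(784,560),interpolation=cv2.INTER_CUBIC))
o=get_obs();print(o['ft_force'],o['moment'],o['ee_pos'])
```

```text
[ 0.75 -0.44 -0.47] [ 0.33  0.14 -0.03] [ 680.23 -291.64  241.16]
```

View pics/ins1.png

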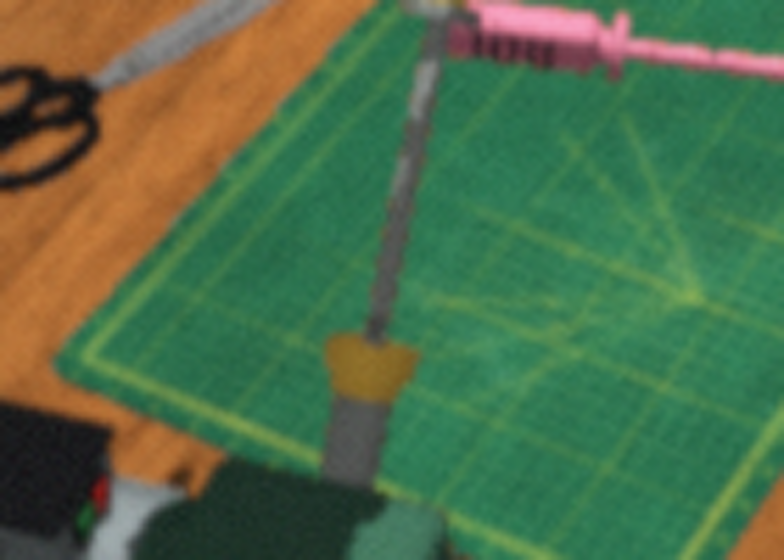

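Call:
{"name": "jog_arm", "arguments": {"increments": [0,0,0,8,0,0,0,0,0,0,8,0,0,0,0,0,0,8,0,0,0,0,0,0,8,0,0,0,0,0,0,8,0,0,0]}}

```text
t: 9.38
ee_pos: [674.7, -263.4, 212.3]
orientation: [1.565, 1.896, -0.649]
ft_force: [-0.4, 0.1, -1.7]
width: 20.1
grasp_force: 29.9
```

Call:
{"name": "jog_arm", "arguments": {"increments": [0,0,0,8,0,0,0,0,0,0,8,0,0,0,0,0,0,8,0,0,0,0,0,0,8,0,0,0,0,0,0,8,0,0,0]}}

```text
t: 10.0
ee_pos: [669.4, -235.8, 184.2]
orientation: [1.565, 1.895, -0.649]
ft_force: [-0.1, -0.0, -0.9]
width: 19.8
grasp_force: 29.9
```

```bash
cat > s.py <<'E'
from h import *
np.set_printoptions(precision=2,suppress=True)
D=ax(100.8,45);rim=np.array([653.7,-161.3,135])
o=get_obs();M=R.from_rotvec(o['orientation']).as_matrix()
print('F tool',M.T@o['ft_force'],'origin in tube frame',D.T@(o['ee_pos']+M@[50,0,-19]-rim),'tilt',np.degrees(R.from_matrix(D.T@tool(M)).as_rotvec()),o['grasp_force'],o['t'])
E
python3 s.py
```

```text
F tool [ 0.65 -0.1   0.66] origin in tube frame [-38.57  -1.33  -0.11] tilt [-0.06  0.04  0.09] 29.9094021320343 10.0
```

Call:
{"name": "jog_arm", "arguments": {"increments": [0,0,0,8,0,0,0,0,0,0,8,0,0,0,0,0,0,8,0,0,0,0,0,0,6,0,0,0,0,0,0,3,0,0,0,0,0,0,1,0,0,0]}}

```text
t: 10.75
ee_pos: [664.9, -212.5, 160.4]
orientation: [1.565, 1.896, -0.649]
ft_force: [-0.5, 0.1, -0.5]
width: 19.8
grasp_force: 29.9
```

```bash
python3 s.py
```

```text
F tool [ 0.47 -0.47  0.21] origin in tube frame [-4.96 -1.31 -0.12] tilt [-0.06  0.04  0.1 ] 29.90920454263687 10.75
```

Call:
{"name": "jog_arm", "arguments": {"increments": [0,0,0,1.5,0,0,0,0,0,0,1.5,0,0,0,0,0,0,1,0,0,0,0,0,0,0,0,0,0]}}

```text
t: 11.25
ee_pos: [664.4, -209.9, 157.8]
orientation: [1.565, 1.895, -0.65]
ft_force: [-0.1, -0.5, -0.4]
width: 19.5
grasp_force: 29.9
```

```bash
python3 s.py
```

```text
F tool [-0.06 -0.23  0.63] origin in tube frame [-1.3  -1.28 -0.12] tilt [-0.05  0.06  0.09] 29.910823702812195 11.25
```

Call:
{"name": "jog_arm", "arguments": {"increments": [0,0,0,0.7,0,0,0,0,0,0,0.7,0,0,0,0,0,0,0.6,0,0,0,0,0,0,0,0,0,0]}}

```text
t: 11.75
ee_pos: [664.4, -209.7, 157.8]
orientation: [1.564, 1.893, -0.651]
ft_force: [0.0, -6.9, 5.6]
width: 19.6
grasp_force: 29.9
```

```bash
python3 s.py
```

```text
F tool [-8.77 -1.26  0.9 ] origin in tube frame [-1.14 -1.42 -0.11] tilt [-0.04  0.21  0.05] 29.92595762014389 11.75
```

Call:
{"name": "jog_arm", "arguments": {"increments": [0,0,0,0.8,0,0,0,0,0,0,0,0,0,0,0,0,0,0,0,0,0]}}

```text
t: 12.12
ee_pos: [664.5, -209.6, 157.8]
orientation: [1.564, 1.892, -0.652]
ft_force: [-0.1, -9.1, 7.1]
width: 20.0
grasp_force: 30.0
```

```bash
python3 s.py
python3 - <<'E'
from h import *
im=get_image('scene');cv2.imwrite('pics/seat.png',cv2.resize(im['pixels'][170:270,200:340],(784,560),interpolation=cv2.INTER_CUBIC))
E
```

```text
F tool [-11.36  -1.84   1.35] origin in tube frame [-1.07 -1.51 -0.1 ] tilt [-0.04  0.27  0.03] 29.959143698215485 12.125
```

View pics/seat.png

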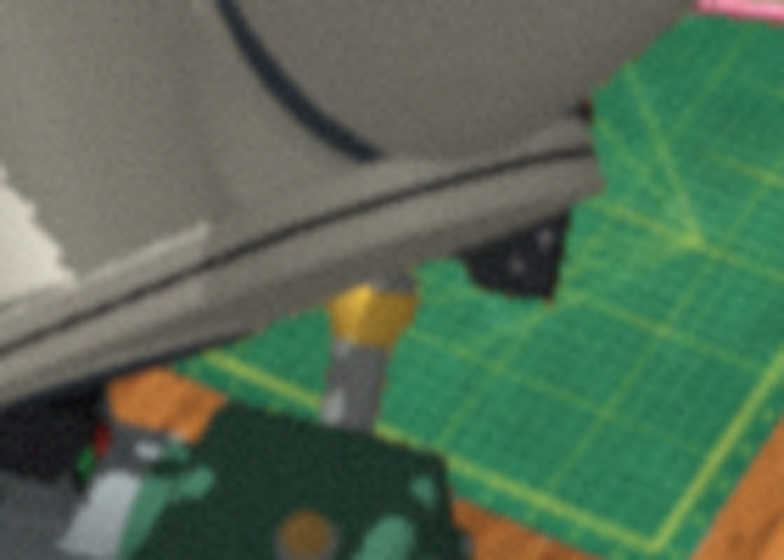

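The picture shows the grey collar sitting on the yellow rim near (380,280), and the wrist force rose to 11 N at the expected depth, so the dipstick is seated. I'll draw it out now.

Call:
{"name": "jog_arm", "arguments": {"increments": [0,0,0,-3,0,0,0,0,0,0,-6,0,0,0,0,0,0,-10,0,0,0,0,0,0,-15,0,0,0,0,0,0,-18,0,0,0,0,0,0,-18,0,0,0,0,0,0,-18,0,0,0,0,0,0,-18,0,0,0,0,0,0,-18,0,0,0,0,0,0,-18,0,0,0,0,0,0,-18,0,0,0,0,0,0,-18,0,0,0]}}

```text
t: 13.68
ee_pos: [687.7, -332.6, 282.9]
orientation: [1.565, 1.895, -0.649]
ft_force: [-0.5, 0.2, -1.4]
width: 19.7
grasp_force: 29.9
```

```bash
python3 s.py
python3 - <<'E'
from h import *
T=tool(ax(104,0));o=get_obs();p=o['ee_pos'];D=ax(100.8,45)
plan([(p-D[:,0]*50,None),((600,-390,330),T)],dec=1,grip=0,vmax=25)
E
```

```text
F tool [ 1.2  -0.47  0.72] origin in tube frame [-178.01   -1.25    0.06] tilt [-0.05  0.05  0.06] 29.939994513988495 13.675
0,0,0,-25,-0,0,0,  
0,0,0,-25,-0.1,0,0,  
-- 2 [ 694.27550364 -367.26445648  318.26583208]
-0.2,9,-0.6,-2.3,-19.4,-1,0,  
-0.3,9,-0.6,-1.9,-19.4,-1.4,0,  
-0.2,9,-0.6,-1.5,-19.4,-1.8,0,  
-0.3,9,-0.6,-0.9,-19.4,-2,0,  
-0.2,9,-0.6,-0.4,-19.4,-2.3,0,  
-- 5 [ 599.97803665 -389.99751227  330.0214001 ]
```

Call:
{"name": "jog_arm", "arguments": {"increments": [0,0,0,-25,0,0,0,0,0,0,-25,0,0,0,-0.2,9,-0.6,-2.3,-19.4,-1,0,-0.3,9,-0.6,-1.9,-19.4,-1.4,0,-0.2,9,-0.6,-1.5,-19.4,-1.8,0,-0.3,9,-0.6,-0.9,-19.4,-2,0,-0.2,9,-0.6,-0.4,-19.4,-2.3,0,0,0,0,0,0,0,0,0,0,0,0,0,0,0,0,0,0,0,0,0,0]}}

```text
t: 14.92
ee_pos: [600.6, -387.7, 328.7]
orientation: [1.931, 2.478, -0.003]
ft_force: [-0.2, 0.0, -0.4]
width: 19.8
grasp_force: 29.9
```

Run:
```python
from h import *
np.set_printoptions(precision=2,suppress=True)
o=get_obs();p=o['ee_pos'];M=R.from_rotvec(o['orientation']).as_matrix();D=tool(M);org=p+M@[50,0,-19]
print(D,o['qvel'],o['grasp_force'],o['width'])
for c in('scene','top'):
    im=get_image(c);L=(world(im)-org)@D;l=L[(abs(L[...,1])<14)&(abs(L[...,2])<14)&(L[...,0]>3)&(L[...,0]<150)&(im['depth']>0)]
    for a in range(0,150,20):
        b=(l[:,0]>a)&(l[:,0]<=a+20)
        if b.any():print(c,a,b.sum(),l[b][:,1].mean(),np.percentile(l[b][:,2],[50,90]))
    if c=='scene':cv2.imwrite('pics/fin.png',im['pixels'])
```

```text
[[-0.24 -0.97  0.  ]
 [ 0.97 -0.24  0.  ]
 [-0.    0.    1.  ]] [ 0.01  0.   -0.    0.    0.   -0.  ] 29.939557313919067 19.76625486245234
scene 0 26 1.6676346120117242 [2.42 4.7 ]
scene 20 34 0.8224119146139683 [2.33 3.78]
scene 40 36 1.0198790224678624 [2.23 4.71]
scene 60 39 0.7189580066642964 [2.36 4.79]
scene 80 38 0.4911489128332367 [2.09 4.32]
scene 100 42 -0.009712243259107562 [1.11 2.43]
scene 120 44 -0.15044371282317714 [0.92 1.86]
scene 140 2 -1.3973558705625186 [0.6  0.85]
top 0 45 1.164666318331081 [1.19 3.11]
top 20 64 1.5767745578199777 [1.52 3.2 ]
top 40 66 1.4461553886960326 [1.79 3.56]
top 60 63 1.3466389921482245 [1.5  3.45]
top 80 66 1.299395571777326 [1.39 3.76]
top 100 59 1.1478697491411396 [0.15 2.41]
top 120 58 0.9786742007462472 [-0.12  1.55]
top 140 2 0.9910438113175057 [0.31 0.88]
```

View pics/fin.png

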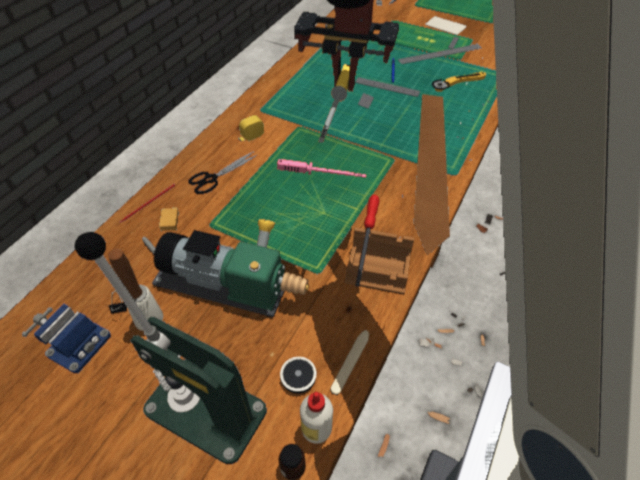

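The final picture shows the dipstick held level from about (345,75) to (322,135). The hex driver, tin and bone folder lie where they were.

Call:
{"name": "jog_arm", "arguments": {"increments": [0,0,0,0,0,0,0,0,0,0,0,0,0,0,0,0,0,0,0,0,0,0,0,0,0,0,0,0]}}

```text
t: 15.52
ee_pos: [600.2, -388.9, 328.8]
orientation: [-1.933, -2.476, 0.002]
ft_force: [-0.6, 0.4, -1.5]
width: 19.9
grasp_force: 29.9
```

```bash
python3 -c "
from workcell import job
print(job.close_job())"
```

```text
the job is handed in; nothing more can be done
None
```

The dipstick was seated in the dip tube (collar on the rim, 11 N push), drawn right out, and is now held still and level, marked face up, about 35 cm above the bench and clear of the machine; the job was handed in at about 15.5 s.

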